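# Pack the little cup and close the carton

### The arm

A 6-joint arm with a two-finger parallel gripper is mounted at the origin on the work surface. World frame = base frame: x ahead of the robot, y to its left, z up, the work surface at z = 0. Lengths are in m, angles in rad, forces in N, time in s.
With the tool pointing down it reaches from about 0.35 to 0.775 m from the base axis. Payload 5.5 kg.
Tool frame: the origin (TCP) lies on the centre line of the jaws, within the pads' length; the fingertips stand 11 mm ahead of it and the grasp point (between the pads) lies 8 mm behind it; z points along the fingers, y is the line along which they close (so a half turn about z gives the same grasp; the last joint's range is limited). The gripper opens to 85 mm and grips with 20 to 120 N. Pads are 22 mm wide; open, the fingers measure 114 mm over their backs; the gripper's body (76 mm by 85 mm) begins 54 mm behind the grasp point. The pads swing forward as they close: fully open they stand 13 mm farther back than shut.
Start: joints at [1.139, 0.313, 0.046, 1.304, 0, 1.431], TCP at [0.165, 0.551, 0.242] pointing down, gripper open.
Joint ranges: [-2.76, 2.76], [-0.86, 1.69], [-1.03, 1.26], [-2.2, 2.34], [-1.47, 1.5], [-3.14, 3.14]. Speed limits (rad/s): [2.57, 2.57, 3.14, 3.14, 3.14, 3.14].

### API

Orientations are given as a unit quaternion [w, x, y, z].
In Python, from workcell import env, viewer, order, models gives the robot as it stands.
- The arm moves only by the tool drive_tool, never from a script. Its argument "series" is a list that holds one entry, the list of rows, each a list of 6 numbers: the shift along the tool's x, y, z each as a share of 120 mm, from -1 to 1, then the turn, a rotation vector about the tool's x, y, z each as a share of 180 degrees, from -1 to 1. A call has 1 to 20 rows; each row shifts and turns the commanded pose from where the row before left it, along the tool's axes as they then stand; what a row does not reach is not made up. A row lasts 1/8 s, in which the tool goes at most 62.5 mm and 10.7 degrees, less where a joint would pass 70% of its speed; a pose out of reach is approached as far as the arm can. A call with a number of a shift or a turn outside -1 to 1 is refused whole. A call with a gripper value outside its range is refused whole. "jaw" is the opening, from -1 (shut) to 1 (fully open), set as the call begins (left out, the last holds). The fingers move at their own pace and stop on an object; "grip_force" is the grip in N (left out, the last holds). Time passes only in rows, so rows that do not move let the fingers close. It gives the time, the measured TCP pose, the force, the opening and the grip force at its end, in the units of the state.
- env.get_state(): the state, without advancing time (a new reading comes with each control period).
- viewer.read_camera(name): name is "side" or "top" or "wrist"; returns the picture (400x640x3 uint8, red, green, blue); there is no depth.
- viewer.camera_info(name): a dict with "intrinsics" (3x3 intrinsics, pixels), "D" ([k1, k2, p1, p2, k3] as OpenCV has them; the pictures are not rectified), "R" (3x3) and "t" (3): a world point X has camera coordinates R X + t; the wrist camera has in their place "T_tool_cam" (4x4, takes a point from camera to tool coordinates, whose origin is the TCP and whose axes are the flange's). Camera axes: x right, y down, z forward; pixel columns grow to the right and rows downward; lengths in m; the calibration is good to about 2 mm. A picture is of the moment at which its call begins: read the wrist's pose just before it. camera_info takes no time and is no camera call.
- order.hand_in(): hands the job in; it is judged then, once.
Trained networks look in the newest picture that a camera, given by its name, has taken for a name from the list of things; names that differ only in an ending like _2 or _b are one class to them, and where a whole thing is asked for, a point or a joint stands for the part that bears it (a point fixed in the world has none). Each returns a list of dicts, best first, with "score" (0 to 1); they miss things now and then, are a little off and sometimes report something else, mostly with a low value. They report only what shows in the picture. A call takes as long as a camera call. They do not tell look-alikes from the thing itself.
- models.silhouettes(label, camera): "region" (400x640 bool, what is visible of it) and "location" ([column, row] in pixels, amid what is visible of it).
The state is a dict: "clock": time; "joint_pos": joint angles; "qvel": joint speeds; "tau": joint torques, N m; "tcp_pos": TCP position; "orientation": TCP orientation; "wrist_force": force on the tool from outside, world axes, zero at the start; "ft_torque": the same for the moment, N m; "finger_gap": finger opening in m; "grip_force": force on a finger pad.
Only numpy, scipy, OpenCV 4.12 (cv2) and the standard library are available. Lean on these libraries where they do the work, as an engineer would, in place of code of your own. Each camera call takes 0.05 s, during which the arm holds its last target. There are 200 camera calls.

### The job

Take the little black silicone cup off the turntable and stand it upright on the floor of the cardboard carton, beside the jar already in there. Then fold the carton shut in the proper order: first the two short end flaps, then the narrower long flap, and last the wider long flap on top, each pressed fully down flat. Leave everything else on the bench where it stands, and do not knock over the jar.

Things in the scene. Friction and masses are not known exactly. Their poses are not given: they have to be found in the camera images.
- carton: open cardboard carton, fixed to the bench. Outside 150 mm along its x, 200 mm along its y; walls and floor 4 mm thick; origin at the centre of its underside. The two short end walls (at y = +-100 mm) are 72 mm high; the long wall at x = -75 mm is 77 mm high and that at x = +75 mm is 82 mm high. A flap is hinged on top of each wall.
- short_left (a joint): hinge of the short flap at the carton's +y end. 0 = folded down flat, pi/2 = upright, more = leaning outward (stop at 2.5). Stays where it is left (light friction). Hinge line at y = +100 mm, z = 72 mm in the carton frame; the flap is 140 mm wide, 65 mm from hinge to free edge, 4 mm thick (closed, its top is at z = 76 mm).
- short_right (a joint): the same at the -y end: hinge line at y = -100 mm, z = 72 mm; flap 140 mm wide, 65 mm long, 4 mm thick; 0 = folded flat, grows outward.
- long_narrow (a joint): hinge of the narrower long flap, on the -x wall: hinge line at x = -75 mm, z = 77 mm, flap 196 mm wide, 70 mm from hinge to free edge, 4 mm thick; 0 = folded flat, pi/2 upright, more leans outward; stays where it is left.
- long_wide (a joint): hinge of the wider long flap, on the +x wall: hinge line at x = +75 mm, z = 82 mm, flap 196 mm wide, 90 mm from hinge to free edge, 4 mm thick; 0 = folded flat over the narrow flap, pi/2 upright, more leans outward; stays where it is left.
- short_left_edge (a point): middle of the free edge of the +y short flap
- short_right_edge (a point): middle of the free edge of the -y short flap
- long_narrow_edge (a point): middle of the free edge of the narrower long flap
- long_wide_edge (a point): middle of the free edge of the wider long flap
- cup: little black silicone cup, open at the top, 55 mm high, 38 mm diameter at the foot and 44 mm at the rim, wall 3 mm, holds its shape; stands on the turntable; origin at the centre of its underside, z up. The smallest thing on the turntable.
- jar: small closed amber glass jar, 54 mm diameter, 62 mm high, standing in the carton; origin at the centre of its underside; may be anywhere along the carton's length, so the cup goes at the roomier end.
- turntable: round white plastic turntable, fixed and not turning, 280 mm diameter, top at 24 mm; origin at the centre of its underside
- tumbler: stainless steel tumbler, 58 to 72 mm diameter, 115 mm high, on the turntable; loose bystander; origin at the centre of its underside
- acrylic: clear acrylic container with latch lid, 76 x 76 mm (80 over its latches), 79 mm high, on the turntable; loose bystander; origin at the centre of its underside
- snack_box: lime green snack box, 104 mm (x) x 66 mm (y), 53 mm high, on the turntable; loose bystander; origin at the centre of its underside
- oil_bottle: green glass oil bottle, 60 mm diameter, 210 mm high, near a far corner of the carton; loose bystander; origin at the centre of its underside
- pepper_mill: dark wooden pepper mill, 56 mm diameter, 150 mm high, near a front corner of the carton; loose bystander; origin at the centre of its underside
- mug: blue mug, 80 mm diameter, 90 mm high, between the turntable and the carton, handle at its +y; loose bystander; origin at the centre of its underside
Things that resemble listed ones, but are neither listed nor needed, are in the scene too. Of the things like the cup, leave any that is pink; of the rest the larger one is meant.

How it is judged:
On the way, in this order (a step that is already met when the one before it is completed fails the run):
1. the cup stands upright on the carton's floor, let go (x of cup in the frame of carton between -0.07 and 0.07 m and y of cup in the frame of carton between -0.095 and 0.095 m and z of cup in the frame of carton below 0.012 m and angle between cup's own z axis and vertical below 0.15 rad and contact force between the fingers and cup below 0.1 N), for 0.2 s.
2. both short flaps are folded down while both long flaps still stand open (value of joint each of short_left, short_right below 0.12 rad and value of joint each of long_narrow, long_wide above 1 rad), for 0.2 s.
3. the narrower long flap is folded down, short flaps still down, the wider one still open (value of joint each of short_left, short_right, long_narrow below 0.12 rad and value of joint long_wide above 1 rad), for 0.2 s.
At the end, for the whole second after the job is handed in: All four flaps lie flat (each within 0.1 rad of closed); the cup stands upright (within 0.15 rad) on the carton's floor inside the walls, at rest; the jar in the carton is upright (within 0.15 rad) (x of cup in the frame of carton between -0.07 and 0.07 m and y of cup in the frame of carton between -0.095 and 0.095 m and z of cup in the frame of carton below 0.012 m and angle between each of cup, jar's own z axis and vertical below 0.15 rad and value of joint each of short_left, short_right, long_narrow, long_wide below 0.1 rad and linear speed of cup below 0.02 m/s); the robot touches nothing.
It fails at once if the tumbler, acrylic container or snack box is shifted more than 25 mm or tipped (distance of any of tumbler, acrylic, snack_box from where it was at the start of the episode above 0.025 m or angle between any of tumbler, acrylic, snack_box's own z axis and vertical above 0.3 rad).
It fails at once if the oil bottle, pepper mill or mug is shifted more than 25 mm or tipped (distance of any of oil_bottle, pepper_mill, mug from where it was at the start of the episode above 0.025 m or angle between any of oil_bottle, pepper_mill, mug's own z axis and vertical above 0.3 rad).
It fails at once if the jar in the carton is tipped over (angle between jar's own z axis and vertical above 0.5 rad).
It also fails if it takes over 72 s, if anything falls off the work surface, if the arm or the gripper's body presses on something with over 40 N, if the wrist force passes 120 N, or if a joint passes its speed limit or range.

## Working session

There is one attempt and no reset: what is moved stays moved. The work goes in short steps, Python scripts to look and compute and a tool call to move; the robot and the scene stay as the last step left them, time stands still between calls to the robot, and variables do not carry over. Pictures are saved under pics/ and viewed, at most 12 in all, crops included, and the job is handed in when it is done.

Besides the shell and the picture viewer there is one more tool, called after "Call:" as name(argument=value, ...), one argument or row to a line, values as JSON. drive_tool: Moves the arm, as the interface text tells. Its arguments: {"type":"object","properties":{"series":{"type":"array"},"jaw":{"type":"number"},"grip_force":{"type":"number"}},"required":["series"]}

```bash
mkdir -p pics; ls; cat > h.py <<'E'
import numpy as np, cv2
from workcell import env, viewer, order, models
def save(n,img): cv2.imwrite('pics/'+n+'.png',img[:,:,::-1])
E
python3 - <<'E'
from h import *
s=env.get_state(); print(s)
for c in ['side','top','wrist']:
    im=viewer.read_camera(c); np.save('pics/'+c+'0.npy',im); save(c+'0',im)
    print(c,{k:np.round(v,4).tolist() for k,v in viewer.camera_info(c).items()})
a=np.load('pics/side0.npy');b=np.load('pics/top0.npy')
save('both0',cv2.resize(np.vstack([a,b]),(480,600)))
E
```

```text
pics
{'clock': 0.0, 'joint_pos': array([1.13940935e+00, 3.14034409e-01, 4.49437904e-02, 1.30361513e+00,
       2.18246290e-05, 1.43120461e+00]), 'qvel': array([ 0.00072192,  0.00131763,  0.00086628, -0.00084096,  0.00164643,
       -0.00078098]), 'tau': array([ 4.57058222e-04, -4.80626786e+01,  2.98533297e+01,  1.94089237e-02,
        4.86272552e-05, -2.73035354e-07]), 'tcp_pos': array([0.16519325, 0.55022371, 0.24137514]), 'orientation': array([-2.79343144e-04,  1.45380525e-01,  9.89375354e-01, -9.12995207e-04]), 'wrist_force': array([-0.45523647, -0.33959629,  0.44820205]), 'ft_torque': array([ 0.02600972, -0.01902877, -0.01624713]), 'grip_force': 0.0, 'finger_gap': 0.08517353076080941}
side {'intrinsics': [[494.8231, 0.0, 332.0694], [0.0, 494.8231, 199.2429], [0.0, 0.0, 1.0]], 'D': [-0.1265, 0.0, 0.0, 0.0, 0.0], 'R': [[0.8847, -0.4657, 0.0192], [-0.3015, -0.6033, -0.7384], [0.3555, 0.6474, -0.6741]], 't': [-0.4316, 0.2193, 1.1722]}
top {'intrinsics': [[392.3681, 0.0, 308.117], [0.0, 392.3681, 206.0126], [0.0, 0.0, 1.0]], 'D': [-0.002, 0.0, 0.0, 0.0, 0.0], 'R': [[0.0172, -0.9997, -0.0155], [-0.99, -0.0149, -0.1401], [0.1399, 0.0178, -0.99]], 't': [-0.0147, 0.501, 1.029]}
wrist {'intrinsics': [[286.4741, 0.0, 320.3709], [0.0, 286.4741, 199.6122], [0.0, 0.0, 1.0]], 'D': [-0.0443, 0.0, 0.0, 0.0, 0.0], 'T_tool_cam': [[0.0001, -0.9498, -0.313, 0.0812], [1.0, -0.0001, 0.0007, 0.0001], [-0.0007, -0.313, 0.9498, -0.1304], [0.0, 0.0, 0.0, 1.0]]}
```

View pics/side0.png

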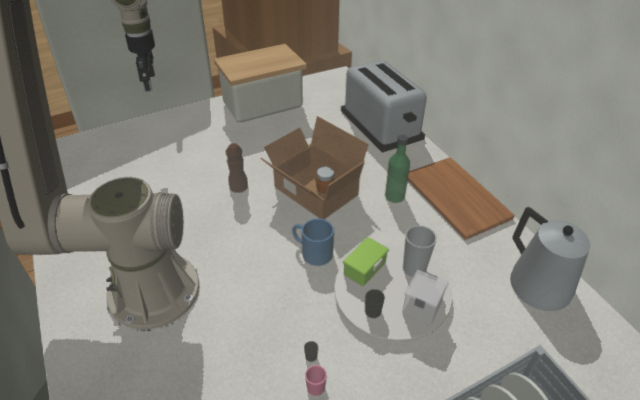

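View pics/top0.png

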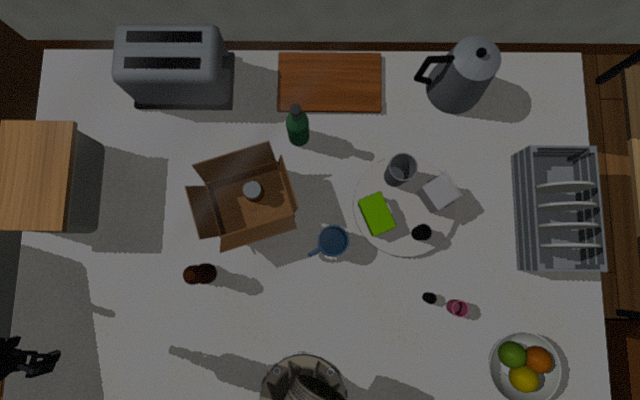

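View pics/wrist0.png

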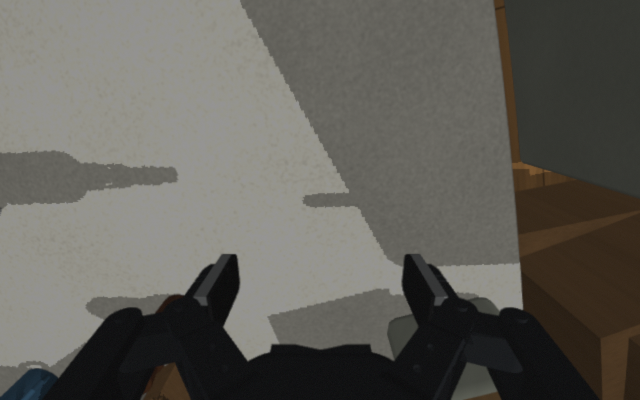

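The cup candidates are the black cup on the turntable at side (374,303) / top (421,232), the small black cup on the bench at side (311,351) / top (430,298), and the pink cup at side (316,380) / top (457,308). I choose the turntable one because it is the larger black one. The jar sits in the carton at top (252,191). Next I'll fit models to the silhouettes.

```bash
cat > m.py <<'E'
from h import *
import pickle
out={}
for c in ['side','top']:
    viewer.read_camera(c)
    for l in ['cup','jar','turntable','tumbler','acrylic','snack_box','oil_bottle','pepper_mill','mug','carton','short_left','short_right','long_narrow','long_wide']:
        r=models.silhouettes(l,c); out[c,l]=r
        print(c,l,[(round(d['score'],2),np.round(d['location']).tolist(),int(d['region'].sum())) for d in r][:4])
pickle.dump(out,open('masks.pkl','wb'))
E
python3 m.py
python3 - <<'E'
from h import *
a=np.load('pics/side0.npy');b=np.load('pics/top0.npy')
A=cv2.resize(a[110:230,240:390],(750,600)) 
A=cv2.resize(a[260:400,270:470],(400,280)); B=cv2.resize(b[130:270,170:310],(400,400),interpolation=cv2.INTER_CUBIC); C=cv2.resize(a[110:230,250:390],(400,343)); 
im=np.zeros((600,800,3),np.uint8); im[:280,:400]=A; im[:400,400:]=B; im[280:,:400]=C[:320]; save('crop1',im)
E
```

```text
side cup [(0.75, [313.0, 351.0], 271), (0.6, [374.0, 304.0], 529), (0.58, [314.0, 376.0], 558)]
side jar [(0.69, [364.0, 259.0], 1293), (0.61, [324.0, 179.0], 341)]
side turntable [(0.96, [390.0, 303.0], 4942)]
side tumbler [(0.81, [416.0, 249.0], 1249), (0.4, [318.0, 167.0], 6526), (0.37, [400.0, 171.0], 1211)]
side acrylic [(0.8, [423.0, 298.0], 1658)]
side snack_box [(0.94, [364.0, 262.0], 1308)]
side oil_bottle [(0.77, [398.0, 172.0], 1249)]
side pepper_mill [(0.92, [236.0, 172.0], 762)]
side mug [(0.46, [340.0, 141.0], 1676)]
side carton [(0.78, [320.0, 166.0], 6521)]
side short_left [(0.65, [287.0, 146.0], 961)]
side short_right [(0.58, [344.0, 184.0], 523), (0.56, [425.0, 298.0], 1619), (0.46, [287.0, 146.0], 895)]
side long_narrow [(0.6, [294.0, 183.0], 204)]
side long_wide [(0.63, [339.0, 145.0], 1599), (0.33, [345.0, 178.0], 527)]
top cup [(0.56, [232.0, 162.0], 1678), (0.56, [406.0, 216.0], 5007), (0.54, [458.0, 305.0], 284), (0.49, [425.0, 233.0], 283)]
top jar []
top turntable [(0.87, [405.0, 215.0], 5008), (0.4, [234.0, 163.0], 1705), (0.32, [260.0, 230.0], 1101)]
top tumbler [(0.57, [400.0, 170.0], 869)]
top acrylic [(0.72, [439.0, 195.0], 1150)]
top snack_box [(0.9, [376.0, 213.0], 1077), (0.63, [297.0, 126.0], 787)]
top oil_bottle [(0.61, [297.0, 126.0], 779)]
top pepper_mill [(0.83, [200.0, 275.0], 648)]
top mug [(0.8, [331.0, 240.0], 890), (0.39, [421.0, 234.0], 272)]
top carton [(0.91, [242.0, 197.0], 8401)]
top short_left [(0.66, [200.0, 208.0], 1113)]
top short_right [(0.68, [289.0, 183.0], 390)]
top long_narrow [(0.84, [258.0, 234.0], 1149)]
top long_wide [(0.82, [236.0, 164.0], 1640)]
```

View pics/crop1.png

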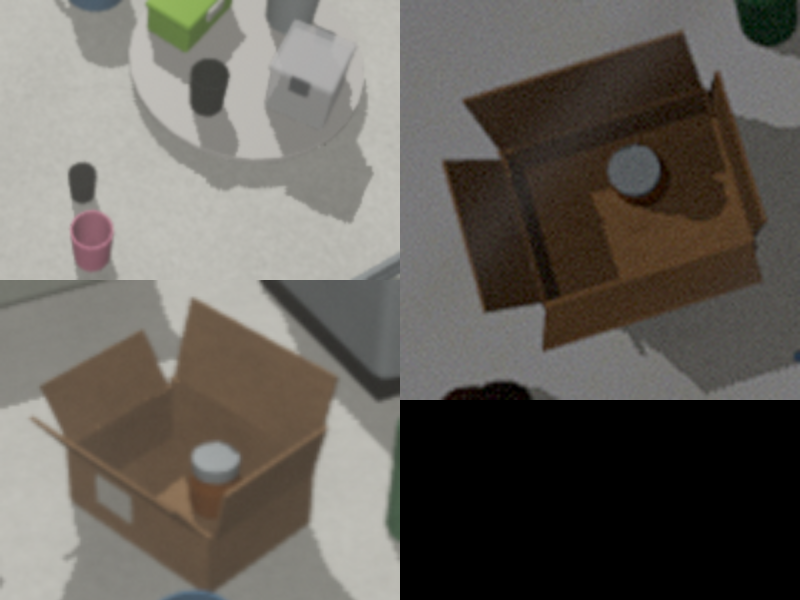

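The crop confirms it: the turntable cup is black and larger than the bench one. The jar stands toward the carton's far/right end, with its lid at about top (252,190). Now I'll fit poses.

```bash
cat > fit.py <<'E'
from h import *
import pickle
from scipy.optimize import minimize
S=4
INFO={c:viewer.camera_info(c) for c in('side','top')}
def proj(P,c):
    i=INFO[c]; return cv2.projectPoints(np.asarray(P,float),cv2.Rodrigues(np.array(i['R']))[0],np.array(i['t']),np.array(i['intrinsics']),np.array(i['D']))[0][:,0]
def ren(parts,c):
    m=np.zeros((400*S,640*S),np.uint8)
    for P in parts:
        cv2.fillConvexPoly(m,cv2.convexHull(np.round((proj(P,c)+.5)*S).astype(np.int32)),1)
    return m
def up(mask): return cv2.resize(mask.astype(np.uint8),None,fx=S,fy=S,interpolation=cv2.INTER_NEAREST)
def iou(a,b): return (a&b).sum()/max(1,(a|b).sum())
def cyl(x,y,z,r0,r1,h):
    t=np.linspace(0,2*np.pi,40,endpoint=False);c=np.c_[np.cos(t),np.sin(t)]
    return np.vstack([np.c_[c*r0+[x,y],0*t+z],np.c_[c*r1+[x,y],0*t+z+h]])
def box(x,y,z,yaw,a,b,h):
    R=np.array([[np.cos(yaw),-np.sin(yaw)],[np.sin(yaw),np.cos(yaw)]])
    q=np.array([[-a,-b],[a,-b],[a,b],[-a,b]])/2@R.T+[x,y]
    return np.vstack([np.c_[q,[z]*4],np.c_[q,[z+h]*4]])
def best(f,x0,step):
    r=None
    for k in range(3):
        sim=np.vstack([x0]+[np.array(x0)+np.eye(len(x0))[i]*step[i] for i in range(len(x0))])
        r=minimize(f,x0,method='Nelder-Mead',options=dict(initial_simplex=sim,xatol=1e-4,fatol=1e-5,maxfev=400)); x0=r.x; step=np.array(step)*-.5
    return r.x,r.fun
def flap(nm,ang):
    # carton frame plate corner points (thin)
    if nm[0]=='s':
        s=1 if nm=='short_left' else -1
        e=np.array([0,-s*np.cos(ang),np.sin(ang)]); h=np.array([0,s*.1,.074]); w=np.array([.07,0,0]); L=.065
    else:
        s=-1 if nm=='long_narrow' else 1
        L,z=(.07,.079) if s<0 else (.09,.084)
        e=np.array([-s*np.cos(ang),0,np.sin(ang)]); h=np.array([s*.075,0,z]); w=np.array([0,.098,0])
    return np.array([h-w,h+w,h+w+L*e,h-w+L*e])
FL=['short_left','short_right','long_narrow','long_wide']
def toW(P,x,y,yaw):
    R=np.array([[np.cos(yaw),-np.sin(yaw),0],[np.sin(yaw),np.cos(yaw),0],[0,0,1]]); return np.asarray(P)@R.T+[x,y,0]
def ray(px,c,z):
    i=INFO[c];u=cv2.undistortPoints(np.array([[px]],float),np.array(i['intrinsics']),np.array(i['D']))[0,0]
    R=np.array(i['R']);C=-R.T@np.array(i['t']);d=R.T@np.array([*u,1]);return C+d*(z-C[2])/d[2]
E
cat > f1.py <<'E'
from fit import *
M=pickle.load(open('masks.pkl','rb'))
def mk(c,l,k=0): return up(M[c,l][k]['region'])
def fitshape(name,gen,ms,x0,step):
    x,f=best(lambda p:sum(1-iou(ren([gen(p)],c),m) for c,m in ms)/len(ms),x0,step); print(name,np.round(x,4),'1-iou',round(f,3)); return x
t0=ray([421,232],'top',.05)
fitshape('cup',lambda p:cyl(p[0],p[1],p[2],.019,.022,.055),[('side',mk('side','cup',1)),('top',mk('top','cup',3))],[t0[0],t0[1],.024],[.01,.01,.01])
for l,r0,r1,h,z in [('oil_bottle',.03,.012,.21,0),('pepper_mill',.028,.02,.15,0),('tumbler',.029,.036,.115,.024)]:
    ms=[('side',mk('side',l)),('top',mk('top',l))]; t0=ray(M['top',l][0]['location'],'top',h/2+z)
    fitshape(l,lambda p:cyl(p[0],p[1],z,r0,r1,h),ms,t0[:2],[.02,.02])
fitshape('mug',lambda p:cyl(p[0],p[1],0,.04,.04,.09),[('top',mk('top','mug'))],ray(M['top','mug'][0]['location'],'top',.05)[:2],[.02,.02])
fitshape('turntable',lambda p:cyl(p[0],p[1],0,.14,.14,.024),[('top',mk('top','turntable'))],ray(M['top','turntable'][0]['location'],'top',.02)[:2],[.02,.02])
for l,a,b,h,y0 in [('acrylic',.076,.076,.079,.5),('snack_box',.104,.066,.053,.3),('snack_box',.104,.066,.053,-.3)]:
    ms=[('side',mk('side',l)),('top',mk('top',l))]; t0=ray(M['top',l][0]['location'],'top',h/2+.024)
    fitshape(l,lambda p:box(p[0],p[1],.024,p[2],a,b,h),ms,[*t0[:2],y0],[.01,.01,.2])
# carton
cm={c:mk(c,'carton') for c in('side','top')}
fm={c:{f:mk(c,f) for f in FL} for c in cm}
def parts(p): return {f:toW(flap(f,p[3+i]),*p[:3]) for i,f in enumerate(FL)}
W=np.array([[x,y,z] for x,h in((-.075,.077),(.075,.082)) for y in(-.1,.1) for z in(0,.075)])
def cost(p):
    q=parts(p);s=0
    for c in cm:
        s+=2*(1-iou(ren(list(q.values())+[toW(W,*p[:3])],c),cm[c]))
    for f in FL: s+=1-iou(ren([q[f]],'top'),fm['top'][f])
    for f in('short_left','long_wide'): s+=1-iou(ren([q[f]],'side'),fm['side'][f])
    return s
t0=ray([245,200],'top',.06)
res=[]
for yaw in(.26,-.26):
    x,f=best(cost,[t0[0],t0[1],yaw,2.2,1.8,2.0,2.0],[.01,.01,.1,.3,.3,.3,.3]); print('carton',np.round(x,4),f); res.append((f,x))
x=min(res,key=lambda r:r[0])[1]; np.save('carton.npy',x)
q=parts(x); print('ious',[round(iou(ren([q[f]],'top'),fm['top'][f]),2) for f in FL],[round(iou(ren(list(q.values())+[toW(W,*x[:3])],c),cm[c]),2) for c in cm])
# jar: lid centre in top, side mask
def jc(p):
    d=np.linalg.norm(proj([[p[0],p[1],.066]],'top')[0]-[252,190])
    return (1-iou(ren([cyl(p[0],p[1],.025,.027,.027,.041)],'side'),mk('side','jar',1)))+.05*d
j=best(jc,ray([252,190],'top',.066)[:2],[.01,.01]);print('jar',j)
R=toW([[0,0,0]],0,0,-x[2]);print('jar in carton',toW([[j[0][0]-x[0],j[0][1]-x[1],0]],0,0,-x[2]))
for px,c in (([252,190],'top'),([325,174],'side')): print(ray(px,c,.066))
E
time python3 f1.py
```

```text
cup [ 0.432  -0.3026  0.0247] 1-iou 0.066
oil_bottle [0.7073 0.0252] 1-iou 0.189
pepper_mill [0.3158 0.2688] 1-iou 0.106
tumbler [ 0.5881 -0.2407] 1-iou 0.072
mug [ 0.4074 -0.0728] 1-iou 0.097
turntable [ 0.5086 -0.2686] 1-iou 0.398
acrylic [ 0.5365 -0.3463  0.6314] 1-iou 0.085
snack_box [ 0.48   -0.188   0.4185] 1-iou 0.126
snack_box [ 0.4802 -0.1885  0.428 ] 1-iou 0.127
carton [0.5122 0.149  0.3238 2.2093 1.8545 2.2427 1.8931] 0.7126251061593178
carton [0.5122 0.1491 0.3264 2.2223 1.8506 2.245  1.8966] 0.7203547438971623
ious [np.float64(0.95), np.float64(0.89), np.float64(0.94), np.float64(0.96)] [np.float64(0.91), np.float64(0.94)]
jar (array([0.53750747, 0.14250861]), np.float64(0.2736428003162947))
jar in carton [[ 0.02192714 -0.01425949  0.        ]]
[0.5375372  0.14251072 0.066     ]
[0.53443489 0.13441647 0.066     ]
real	1m45.201s
user	1m45.099s
sys	0m1.940s
```

The poses are consistent: cup base z is 24.7 mm against 24 mm in the text, and the carton flaps fit at IoU ≥0.89. The jar is at carton (0.02,-0.015), so the cup goes to carton y≈+0.055. With the jaw line at yaw 0.325 (the carton's x), the fingers clear their neighbours at both ends. I turn the tool first.

Call:
drive_tool(
  series=[
    [[0,0,0,0,0,0.05],[0,0,0,0,0,0.05],[0,0,0,0,0,0.05],[0,0,0,0,0,0.05],[0,0,0,0,0,0.05],[0,0,0,0,0,0.054],[0,0,0,0,0,0]],
  ],
  jaw=1,
  grip_force=25,
)

```text
clock: 2.52
tcp_pos: [0.1654, 0.5507, 0.2423]
orientation: [-0.0, 0.583, 0.812, 0.0]
wrist_force: [-0.9, -0.1, -0.5]
finger_gap: 0.085
grip_force: 0.0
```

```bash
cat > where.py <<'E'
import sys
from fit import *
from scipy.spatial.transform import Rotation as Ro
X=np.load('carton.npy')
def pose():
    s=env.get_state();q=s['orientation'];R=Ro.from_quat([q[1],q[2],q[3],q[0]]).as_matrix();return s,s['tcp_pos'],R
def toC(p): return toW([[p[0]-X[0],p[1]-X[1],p[2]]],0,0,0)[0]@toW(np.eye(3),0,0,X[2])[:, :]. T if 0 else toW([[p[0]-X[0],p[1]-X[1],p[2]]],0,0,-X[2])[0]
if __name__=='__main__':
    s,p,R=pose();print('clock',s['clock'],'carton-frame tcp',toC(p),'world',p,'tooly ang',np.degrees(np.arctan2(R[1,1],R[0,1])),'want',np.degrees(X[2]),'tilt',R[:,2],'F',s['wrist_force'],'gap',s['finger_gap'])
    # shares to world target(s) given as args: x y z [w|c]
    a=sys.argv[1:]
    if a:
        t=np.array(list(map(float,a[:3])))
        if a[3]=='c': t=toW([t],*X[:3])[0]
        print('tool mm',R.T@(t-p)*1000,'share',R.T@(t-p)/.12)
E
python3 where.py .432 -.3026 .2 w
```

```text
clock 2.525 carton-frame tcp [-0.20091176  0.49115125  0.24230669] world [0.16542674 0.5507403  0.24230669] tooly ang 18.665985698380254 want 18.5544550933209 tilt [ 9.02893113e-06  8.75939448e-05 -9.99999996e-01] F [-0.90017696 -0.06285395 -0.48175994] gap 0.08499270428985177
tool mm [-893.77530173  -20.56200591   42.23434462] share [-7.44812751 -0.17135005  0.35195287]
```

Call:
drive_tool(
  series=[
    [[-0.4,0.25,0,0,0,0],[-0.4,0.25,0,0,0,0],[-0.4,0.25,0,0,0,0],[-0.4,0,0,0,0,0],[-0.4,0,0,0,0,0],[-0.4,0,0,0,0,0],[-0.4,0,0,0,0,0],[-0.4,0,0,0,0,0],[-0.4,0,0,0,0,0],[-0.4,0,0,0,0,0],[-0.4,0,0,0,0,0],[-0.4,0,0,0,0,0],[-0.4,0,0,0,0,0],[-0.4,0,0,0,0,0],[-0.4,-0.2,0,0,0,0],[-0.4,-0.2,0,0,0,0],[-0.4,-0.25,0,0,0,0],[-0.4,-0.25,0,0,0,0],[-0.2,0,0,0,0,0],[0,0,0,0,0,0]],
  ],
)

```text
clock: 5.03
tcp_pos: [0.4309, -0.2986, 0.2419]
orientation: [0.0, 0.584, 0.812, 0.0]
wrist_force: [-1.4, 0.3, 0.2]
finger_gap: 0.0855
grip_force: 0.0
```

```bash
python3 - <<'E'
from where import *
s,p,R=pose();im=viewer.read_camera('wrist');save('w1',im)
r=models.silhouettes('cup','wrist');print([(d['score'],d['location'],d['region'].sum()) for d in r])
i=viewer.camera_info('wrist');T=np.array(i['T_tool_cam'])
c=p+R@T[:3,3];Rc=R@T[:3,:3]
P=np.array([[.432,-.3026,.08],[.432,-.3026,.025]]);v=(P-c)@Rc
print('predicted cup top/bottom px',cv2.projectPoints(v,np.zeros(3),np.zeros(3),np.array(i['intrinsics']),np.array(i['D']))[0][:,0])
# fit xy with mask
def gen(q):
    V=(cyl(q[0],q[1],.024,.019,.022,.055)-c)@Rc
    m=np.zeros((1600,2560),np.uint8);cv2.fillConvexPoly(m,cv2.convexHull(np.round((cv2.projectPoints(V,np.zeros(3),np.zeros(3),np.array(i['intrinsics']),np.array(i['D']))[0][:,0]+.5)*4).astype(np.int32)),1);return m
for d in r[:2]:
    m=up(d['region']);print(best(lambda q:1-iou(gen(q),m),[.432,-.3026],[.01,.01]))
E
python3 where.py .432 -.3026 .058 w
```

```text
[(0.96, [321.2, 185.9], np.int64(1386)), (0.61, [183.8, 154.8], np.int64(736)), (0.58, [363.8, 4.1], np.int64(510)), (0.57, [152.3, 199.1], np.int64(1612))]
predicted cup top/bottom px [[320.53721157 189.70117366]
 [320.53576003 177.32990899]]
(array([ 0.43195637, -0.30130926]), np.float64(0.06463862284291799))
(array([ 0.432 , -0.3026]), np.float64(1.0))
clock 5.125 carton-frame tcp [-0.21892239 -0.39623709  0.24204053] world [ 0.4307244  -0.29625414  0.24204053] tooly ang 18.652551145325994 want 18.5544550933209 tilt [-6.11726596e-04  1.03954834e-03 -9.99999273e-01] F [ 0.20040655 -0.83876462  0.21093885] gap 0.08505920289759432
tool mm [ -6.63778725  -0.77550924 184.03301688] share [-0.05531489 -0.00646258  1.53360847]
```

View pics/w1.png

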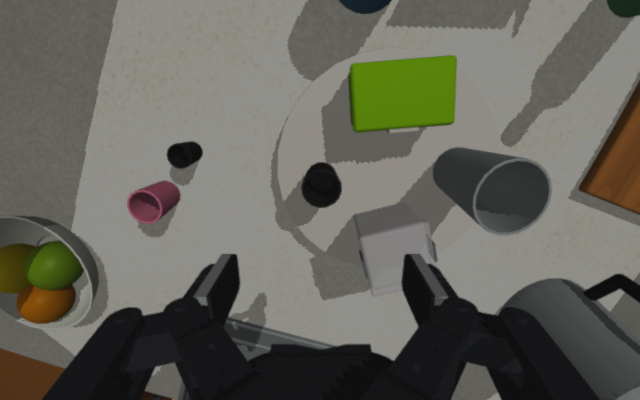

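The wrist view shows the chosen cup upright at (322,185), between the jaws once lowered, with the snack box and acrylic clear of the fingers. I descend.

Call:
drive_tool(
  series=[
    [[-0.04,0,0.3,0,0,0],[0,0,0.3,0,0,0],[0,0,0.3,0,0,0],[0,0,0.2,0,0,0],[0,0,0.15,0,0,0],[0,0,0.15,0,0,0],[0,0,0.13,0,0,0],[0,0,0,0,0,0]],
  ],
)

```text
clock: 6.12
tcp_pos: [0.432, -0.2998, 0.0577]
orientation: [-0.001, 0.583, 0.812, 0.0]
wrist_force: [-0.9, 0.5, 0.3]
finger_gap: 0.0854
grip_force: 0.0
```

Call:
drive_tool(
  series=[
    [[0,0,0,0,0,0],[0,0,0,0,0,0],[0,0,0,0,0,0],[0,0,0,0,0,0],[0,0,0,0,0,0],[0,0,0,0,0,0],[0,0,0,0,0,0],[0,0,0,0,0,0]],
  ],
  jaw=-1,
)

```text
clock: 7.12
tcp_pos: [0.433, -0.3018, 0.0596]
orientation: [0.001, 0.584, 0.812, -0.0]
wrist_force: [-1.2, 1.6, 5.6]
finger_gap: 0.0421
grip_force: 25.3
```

```bash
python3 where.py 0 .055 .2 c
```

```text
clock 7.125 carton-frame tcp [-0.2185005  -0.40222753  0.05961006] world [ 0.43303056 -0.30179897  0.05961006] tooly ang 18.56058699230943 want 18.5544550933209 tilt [ 1.27889836e-03 -9.65775152e-04 -9.99998716e-01] F [-1.15493048  1.58044572  5.56161049] gap 0.04205532651041158
tool mm [ 457.01832311  218.67638892 -140.79668483] share [ 3.80848603  1.82230324 -1.17330571]
```

Call:
drive_tool(
  series=[
    [[0,0,-0.15,0,0,0],[0,0,-0.25,0,0,0],[0,0,-0.3,0,0,0],[0,0,-0.3,0,0,0],[0,0,-0.3,0,0,0],[0,0,-0.2,0,0,0],[0.2,0.1,0,0,0,0],[0.3,0.15,0,0,0,0],[0.32,0.15,0,0,0,0],[0.32,0.15,0,0,0,0],[0.32,0.15,0,0,0,0],[0.32,0.15,0,0,0,0],[0.32,0.15,0,0,0,0],[0.32,0.15,0,0,0,0],[0.32,0.15,0,0,0,0],[0.32,0.15,0,0,0,0],[0.32,0.15,0,0,0,0],[0.3,0.15,0,0,0,0],[0.13,0.07,0,0,0,0],[0,0,0,0,0,0]],
  ],
)

```text
clock: 9.62
tcp_pos: [0.494, 0.2021, 0.2384]
orientation: [-0.0, 0.583, 0.812, -0.0]
wrist_force: [0.2, -0.9, 0.5]
finger_gap: 0.0418
grip_force: 25.5
```

```bash
python3 where.py 0 .055 .04 c; python3 - <<'E'
from h import *
a=viewer.read_camera('side')[60:260,200:440];b=viewer.read_camera('wrist')
im=np.zeros((533,800,3),np.uint8);im[:400,:480]=cv2.resize(a,(480,400));im[:200,480:]=cv2.resize(b,(320,200));im[200:400,480:]=cv2.resize(viewer.read_camera('top')[90:290,120:440],(320,200));save('s2',im)
E
```

```text
clock 9.625 carton-frame tcp [-0.00035814  0.05608647  0.23839188] world [0.49399606 0.2021068  0.23839188] tooly ang 18.66088977456294 want 18.5544550933209 tilt [-4.50103515e-04 -3.70968933e-04 -9.99999830e-01] F [ 0.24757667 -0.93835426  0.453932  ] gap 0.04178329378909543
tool mm [ -1.04597812   0.46427018 198.39187669] share [-0.00871648  0.00386892  1.65326564]
```

View pics/s2.png

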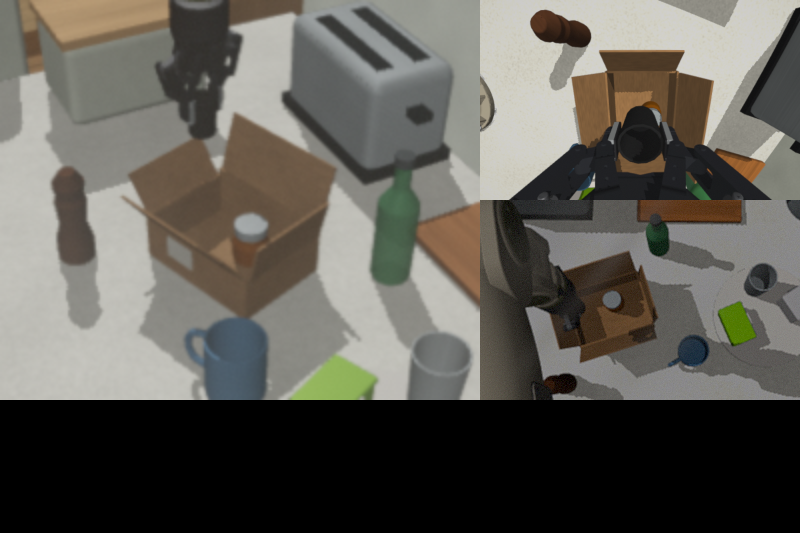

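The cup is held upright over the +y end, at s2 (205,120) in the side view, with the jar clear to its right. I lower it.

Call:
drive_tool(
  series=[
    [[0,0,0.25,0,0,0],[0,0,0.3,0,0,0],[0,0,0.3,0,0,0],[0,0,0.2,0,0,0],[0,0,0.2,0,0,0],[0,0,0.15,0,0,0],[0,0,0.1,0,0,0],[0,0,0.06,0,0,0],[0,0,0.04,0,0,0],[0,0,0.03,0,0,0],[0,0,0,0,0,0],[0,0,0,0,0,0]],
  ],
)

```text
clock: 11.28
tcp_pos: [0.4943, 0.2017, 0.0434]
orientation: [0.0, 0.584, 0.812, 0.0]
wrist_force: [0.2, -0.4, 0.3]
finger_gap: 0.0422
grip_force: 25.5
```

```bash
python3 where.py 0 .055 .04 c
```

```text
clock 11.275 carton-frame tcp [-0.00019163  0.05563205  0.04341347] world [0.49429851 0.20172898 0.04341347] tooly ang 18.56959352094206 want 18.5544550933209 tilt [ 5.80325009e-04  2.25792020e-04 -9.99999806e-01] F [ 0.17478567 -0.44759823  0.30552003] gap 0.042222068671166686
tool mm [-0.63219636  0.18933567  3.41356903] share [-0.0052683   0.0015778   0.02844641]
```

Call:
drive_tool(
  series=[
    [[0,0,0.015,0,0,0],[0,0,0.01,0,0,0],[0,0,0,0,0,0]],
  ],
)

```text
clock: 11.65
tcp_pos: [0.494, 0.2016, 0.04]
orientation: [-0.0, 0.584, 0.812, -0.0]
wrist_force: [0.0, -0.8, -0.7]
finger_gap: 0.0419
grip_force: 25.5
```

Call:
drive_tool(
  series=[
    [[0,0,0.012,0,0,0],[0,0,0,0,0,0]],
  ],
)

```text
clock: 11.9
tcp_pos: [0.4941, 0.2017, 0.0396]
orientation: [0.0, 0.584, 0.812, 0.0]
wrist_force: [-3.3, -0.6, 7.7]
finger_gap: 0.042
grip_force: 26.0
```

The floor is felt at 7.7 N. I open to about 62 mm, wait, then rise.

Call:
drive_tool(
  series=[
    [[0,0,0,0,0,0],[0,0,0,0,0,0],[0,0,0,0,0,0],[0,0,0,0,0,0],[0,0,-0.1,0,0,0],[0,0,-0.2,0,0,0],[0,0,-0.3,0,0,0],[0,0,-0.3,0,0,0],[0,0,-0.3,0,0,0],[0,0,-0.3,0,0,0],[0,0,-0.2,0,0,0],[0,0,0,0,0,0]],
  ],
  jaw=0.45,
)

```text
clock: 13.4
tcp_pos: [0.4953, 0.2019, 0.2455]
orientation: [0.002, 0.584, 0.812, 0.002]
wrist_force: [-0.7, 0.6, -0.4]
finger_gap: 0.0617
grip_force: 0.0
```

Call:
drive_tool(
  series=[
    [[0.3,0,0,0,0,0],[0.4,0,0,0,0,0],[0.3,0,0,0,0,0],[0,0,0,0,0,0],[0,0,0,0,0,0]],
  ],
  jaw=-1,
)

```text
clock: 14.02
tcp_pos: [0.4555, 0.3149, 0.2419]
orientation: [-0.0, 0.584, 0.812, -0.001]
wrist_force: [0.6, 0.2, -0.2]
finger_gap: 0.0003
grip_force: 0.0
```

```bash
python3 where.py 0 .175 .121 c; python3 - <<'E'
from h import *
a=viewer.read_camera('side')[90:230,230:400];b=viewer.read_camera('wrist')
im=np.zeros((400,800,3),np.uint8);im[:,:480]=cv2.resize(a,(480,400));im[:200,480:]=cv2.resize(b,(320,200));im[200:400,480:]=cv2.resize(viewer.read_camera('top')[130:270,150:374],(320,200));save('s3',im)
E
```

```text
clock 14.025 carton-frame tcp [-0.0009335   0.17527843  0.24193655] world [0.45552303 0.31492027 0.24193655] tooly ang 18.58273554887813 want 18.5544550933209 tilt [-1.01149906e-03 -8.89140082e-04 -9.99999093e-01] F [ 0.56173794  0.23584324 -0.20035343] gap 0.0002974316316431038
tool mm [ -0.215949     1.0835755  120.93542324] share [-0.00179957  0.0090298   1.00779519]
```

View pics/s3.png

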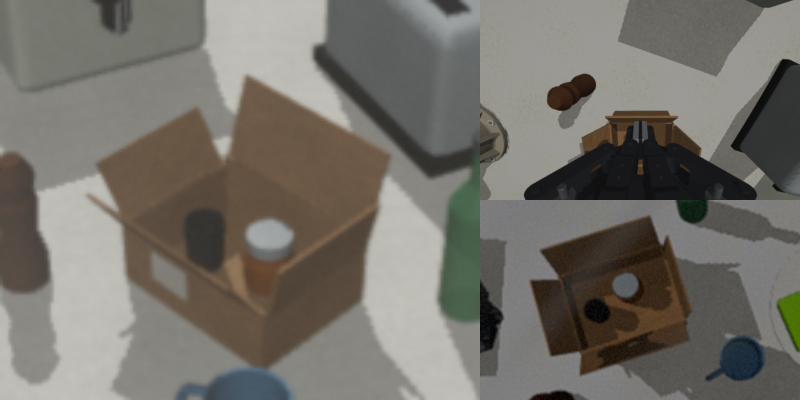

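The cup stands upright at s3 (205,238), left of the jar at (270,255), and all flaps are still open. Next is the left short flap.

Call:
drive_tool(
  series=[
    [[0,0,0.3,0,0,0],[0,0,0.4,0,0,0],[0,0,0.27,0,0,0],[-0.1,0,0,0,0,0],[-0.1,0,0,0,0,0],[-0.1,0,0,0,0,0],[-0.1,0,0,0,0,0],[-0.1,0,0,0,0,0],[-0.12,0,0,0,0,0],[-0.09,0,0.035,0,0,0],[-0.08,0,0.035,0,0,0],[-0.06,0,0.05,0,0,0],[-0.05,0,0.06,0,0,0],[-0.04,0,0.06,0,0,0],[-0.02,0,0.05,0,0,0],[-0.02,0,0.04,0,0,0],[0,0,0,0,0,0]],
  ],
)

```text
clock: 16.3
tcp_pos: [0.4931, 0.2042, 0.087]
orientation: [-0.0, 0.584, 0.812, 0.0]
wrist_force: [-2.6, 1.4, 4.3]
finger_gap: -0.0
grip_force: 1.9
```

```bash
python3 where.py 0 .058 .087 c
```

```text
clock 16.3 carton-frame tcp [-0.00052634  0.0583081   0.08695115] world [0.49312966 0.20415943 0.08695115] tooly ang 18.581716872470302 want 18.5544550933209 tilt [-1.51025282e-04  8.92784842e-04 -9.99999590e-01] F [-2.58259701  1.4281819   4.25239809] gap -3.562086490095408e-05
tool mm [-0.30831003  0.52619544 -0.04905019] share [-0.00256925  0.00438496 -0.00040875]
```

Call:
drive_tool(
  series=[
    [[0,0,0.01,0,0,0],[0,0,0.01,0,0,0],[0,0,0,0,0,0]],
  ],
)

```text
clock: 16.68
tcp_pos: [0.4933, 0.2042, 0.0865]
orientation: [0.0, 0.584, 0.812, 0.001]
wrist_force: [-5.9, -0.1, 17.8]
finger_gap: -0.0001
grip_force: 8.9
```

Call:
drive_tool(
  series=[
    [[0,0,-0.2,0,0,0],[0,0,-0.4,0,0,0],[0,0,-0.29,0,0,0],[-0.3,0,0,0,0,0],[-0.4,0,0,0,0,0],[-0.4,0,0,0,0,0],[-0.4,0,0,0,0,0],[-0.36,0,0,0,0,0],[0,0,0,0,0,0],[0,0,0.3,0,0,0],[0,0,0.25,0,0,0],[0,0,0,0,0,0]],
  ],
)

```text
clock: 18.18
tcp_pos: [0.5619, -0.0066, 0.1226]
orientation: [-0.003, 0.583, 0.812, -0.001]
wrist_force: [-0.4, 0.6, 0.6]
finger_gap: 0.0003
grip_force: 0.0
```

```bash
python3 where.py 0 -.1 .126 c;  python3 - <<'E'
from h import *
a=viewer.read_camera('side')[90:230,230:400]
im=np.zeros((400,800,3),np.uint8);im[:,:480]=cv2.resize(a,(480,400));im[:200,480:]=cv2.resize(viewer.read_camera('top')[130:270,150:374],(320,200));save('s4',im)
E
```

```text
clock 18.175 carton-frame tcp [-0.00241169 -0.16333258  0.12262882] world [ 0.56186966 -0.00656066  0.12262882] tooly ang 18.617915280832957 want 18.5544550933209 tilt [-0.00570822  0.00104771 -0.99998316] F [-0.43661977  0.64442952  0.63314684] gap 0.00034542746515721677
tool mm [63.33914229  2.4646915  -3.20542739] share [ 0.52782619  0.0205391  -0.02671189]
```

View pics/s4.png

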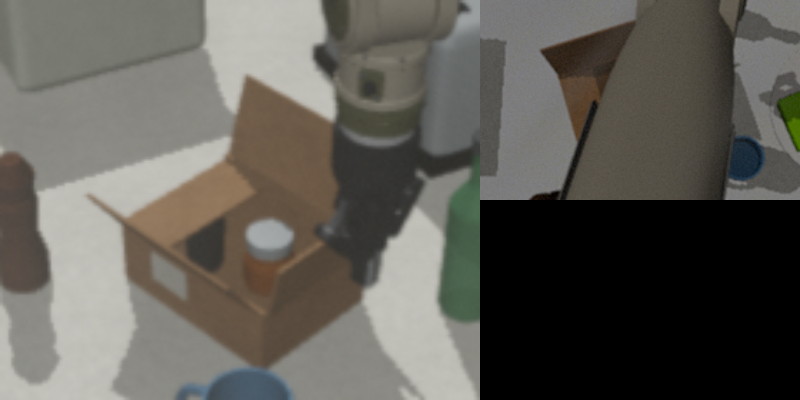

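The left short flap lies flat, the right one is still up, and the fingers at s4 (365,275) are just outside it. I push it over.

Call:
drive_tool(
  series=[
    [[0.1,0.01,-0.02,0,0,0],[0.1,0.01,0,0,0,0],[0.1,0,0,0,0,0],[0.1,0,0,0,0,0],[0.12,0,0,0,0,0],[0.09,0,0.035,0,0,0],[0.08,0,0.035,0,0,0],[0.06,0,0.05,0,0,0],[0.05,0,0.06,0,0,0],[0.04,0,0.06,0,0,0],[0.02,0,0.05,0,0,0],[0.02,0,0.03,0,0,0],[0,0,0.01,0,0,0],[0,0,0.01,0,0,0],[0,0,0,0,0,0]],
  ],
)

```text
clock: 20.15
tcp_pos: [0.533, 0.0932, 0.087]
orientation: [-0.0, 0.584, 0.812, 0.0]
wrist_force: [-1.9, 0.4, 2.8]
finger_gap: 0.0001
grip_force: 1.5
```

```bash
python3 where.py 0 -.058 .087 c
```

```text
clock 20.15 carton-frame tcp [ 0.00196375 -0.05955737  0.08700122] world [0.5329958  0.09321277 0.08700122] tooly ang 18.559324140783165 want 18.5544550933209 tilt [ 1.49263699e-04  4.23200826e-04 -9.99999899e-01] F [-1.93832591  0.40316442  2.80587149] gap 0.00013488277384484396
tool mm [ 1.55753430e+00 -1.96361675e+00  1.22423239e-03] share [ 1.29794525e-02 -1.63634729e-02  1.02019366e-05]
```

Call:
drive_tool(
  series=[
    [[0,0,0.012,0,0,0],[0,0,0,0,0,0]],
  ],
)

```text
clock: 20.4
tcp_pos: [0.5331, 0.0932, 0.0867]
orientation: [0.0, 0.584, 0.812, 0.0]
wrist_force: [-4.7, 0.6, 11.2]
finger_gap: -0.0
grip_force: 5.9
```

Call:
drive_tool(
  series=[
    [[0,0,-0.2,0,0,0],[0,0,-0.4,0,0,0],[0,0,-0.29,0,0,0],[0.1,-0.25,0,0,0,0],[0.15,-0.4,0,0,0,0],[0.15,-0.4,0,0,0,0],[0.1,-0.27,0,0,0,0],[0,0,0,0,0,0],[0,0,0.3,0,0,0],[0,0,0.22,0,0,0],[0,0,0,0,0,0]],
  ],
)

```text
clock: 21.78
tcp_pos: [0.3633, 0.0994, 0.1283]
orientation: [-0.001, 0.584, 0.812, -0.001]
wrist_force: [0.3, 0.5, 1.0]
finger_gap: 0.0
grip_force: 0.0
```

```bash
python3 where.py -.1 0 .126 c;  python3 - <<'E'
from h import *
a=viewer.read_camera('side')[90:230,230:400]
im=np.zeros((400,800,3),np.uint8);im[:,:480]=cv2.resize(a,(480,400));im[:200,480:]=cv2.resize(viewer.read_camera('top')[130:270,150:374],(320,200));im[200:,480:]=cv2.resize(viewer.read_camera('wrist'),(320,200));save('s5',im)
E
```

```text
clock 21.775 carton-frame tcp [-0.15693761  0.00029493  0.12831072] world [0.36330852 0.09939071 0.12831072] tooly ang 18.540788688722117 want 18.5544550933209 tilt [-2.91390099e-03 -1.73468967e-04 -9.99995740e-01] F [0.34257337 0.48062336 0.98097806] gap 4.426247069925656e-06
tool mm [-0.28298994 56.94396418  2.15005823] share [-0.00235825  0.47453303  0.01791715]
```

View pics/s5.png

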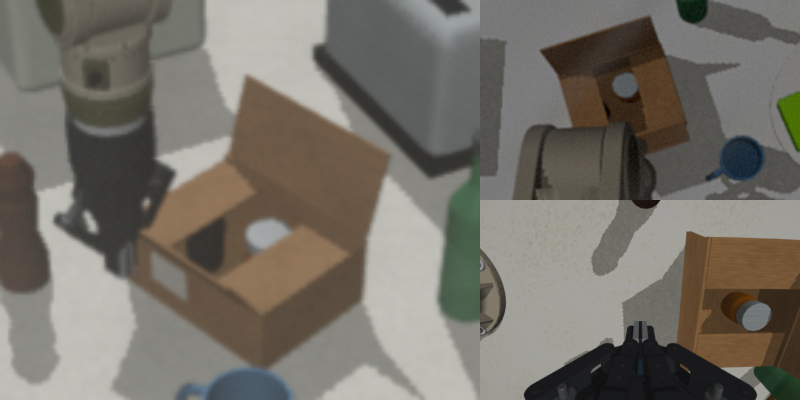

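Both short flaps lie flat, and the fingers at s5 (120,260) are outside the narrow flap. I fold it.

Call:
drive_tool(
  series=[
    [[0,0.1,0,0,0,0],[0,0.1,0,0,0,0],[0,0.1,0,0,0,0],[0,0.1,0,0,0,0],[0,0.08,0,0,0,0],[0,0.09,0,0,0,0],[0,0.08,0,0,0,0],[0,0.06,0.03,0,0,0],[0,0.065,0.04,0,0,0],[0,0.055,0.045,0,0,0],[0,0.05,0.045,0,0,0],[0,0.045,0.05,0,0,0],[0,0.04,0.045,0,0,0],[0,0.03,0.03,0,0,0],[0,0.02,0.02,0,0,0],[0,0,0.01,0,0,0],[0,0,0,0,0,0]],
  ],
)

```text
clock: 24.05
tcp_pos: [0.4795, 0.1384, 0.0921]
orientation: [0.0, 0.584, 0.812, 0.0]
wrist_force: [-0.6, 0.3, 0.4]
finger_gap: 0.0
grip_force: 0.3
```

```bash
python3 where.py -.035 0 .092 c
```

```text
clock 24.05 carton-frame tcp [-0.0343719   0.00032798  0.09206514] world [0.47949295 0.13842316 0.09206514] tooly ang 18.562405332766456 want 18.5544550933209 tilt [ 7.64128077e-04  2.00642654e-04 -9.99999688e-01] F [-0.63029838  0.34996549  0.39952063] gap 4.520932824716371e-05
tool mm [-0.32788524 -0.62819581  0.06466365] share [-0.00273238 -0.00523497  0.00053886]
```

Call:
drive_tool(
  series=[
    [[0,0,0.01,0,0,0],[0,0,0.01,0,0,0],[0,0,0,0,0,0]],
  ],
)

```text
clock: 24.42
tcp_pos: [0.4796, 0.1384, 0.0917]
orientation: [0.001, 0.584, 0.812, 0.001]
wrist_force: [-5.3, -1.0, 17.9]
finger_gap: 0.0001
grip_force: 8.8
```

Call:
drive_tool(
  series=[
    [[0,0,-0.2,0,0,0],[0,0,-0.4,0,0,0],[0,0,-0.4,0,0,0],[0,0,-0.1,0,0,0],[0,0.25,0,0,0,0],[0,0.4,0,0,0,0],[0,0.4,0,0,0,0],[0,0.4,0,0,0,0],[0,0.12,0,0,0,0],[0,0,0,0,0,0],[0,0,0.3,0,0,0],[0,0,0.25,0,0,0],[0,0,0,0,0,0]],
  ],
)

```text
clock: 26.05
tcp_pos: [0.6547, 0.1977, 0.1525]
orientation: [-0.002, 0.584, 0.812, -0.002]
wrist_force: [-0.8, -0.3, 0.3]
finger_gap: 0.0001
grip_force: 0.0
```

```bash
python3 where.py .1 0 .151 c;  python3 - <<'E'
from h import *
a=viewer.read_camera('side')[90:230,230:400]
im=np.zeros((400,800,3),np.uint8);im[:,:480]=cv2.resize(a,(480,400));im[:200,480:]=cv2.resize(viewer.read_camera('top')[130:270,150:374],(320,200));im[200:,480:]=cv2.resize(viewer.read_camera('wrist'),(320,200));save('s6',im)
E
```

```text
clock 26.05 carton-frame tcp [0.15056181 0.00073342 0.15245032] world [0.6546851  0.19765452 0.15245032] tooly ang 18.555376799003948 want 18.5544550933209 tilt [-0.0066849  -0.00113963 -0.99997701] F [-0.84026201 -0.3330867   0.30915272] gap 6.150838944353953e-05
tool mm [ -0.73448415 -50.5509705    1.78828188] share [-0.0061207  -0.42125809  0.01490235]
```

View pics/s6.png

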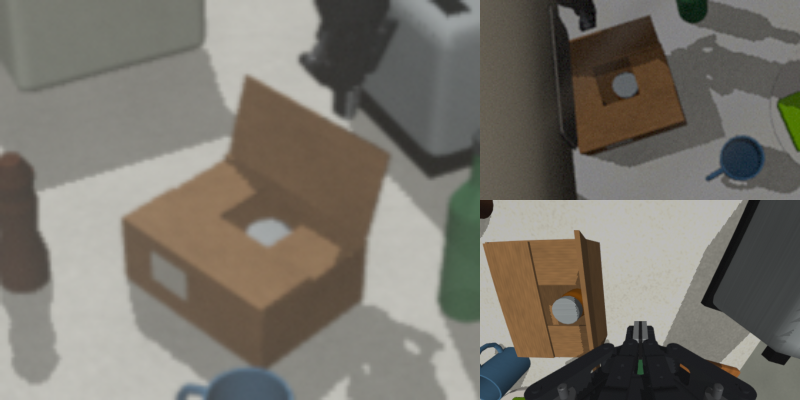

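The narrow flap is down over the short flaps, and the wide flap is still open with the fingers beyond it at s6 (345,105). I fold it.

Call:
drive_tool(
  series=[
    [[0,-0.1,0.01,0,0,0],[0,-0.1,0,0,0,0],[0,-0.1,0,0,0,0],[0,-0.1,0,0,0,0],[0,-0.08,0,0,0,0],[0,-0.06,0,0,0,0],[0,-0.06,0.01,0,0,0],[0,-0.065,0.015,0,0,0],[0,-0.08,0.04,0,0,0],[0,-0.085,0.045,0,0,0],[0,-0.065,0.055,0,0,0],[0,-0.06,0.055,0,0,0],[0,-0.045,0.055,0,0,0],[0,-0.04,0.055,0,0,0],[0,-0.03,0.05,0,0,0],[0,-0.03,0.05,0,0,0],[0,-0.01,0.025,0,0,0],[0,0,0.01,0,0,0],[0,0,0,0,0,0]],
  ],
)

```text
clock: 28.58
tcp_pos: [0.5317, 0.156, 0.0984]
orientation: [0.0, 0.584, 0.812, 0.0]
wrist_force: [0.2, -0.5, 0.1]
finger_gap: 0.0002
grip_force: 0.0
```

```bash
python3 where.py .016 0 .097 c
```

```text
clock 28.575 carton-frame tcp [0.02067175 0.0003654  0.09843228] world [0.53166362 0.15597385 0.09843228] tooly ang 18.56176405791319 want 18.5544550933209 tilt [ 9.39505885e-05  1.17785506e-04 -9.99999989e-01] F [ 0.16895005 -0.49238633  0.10806874] gap 0.00024435065153729726
tool mm [-0.36492149 -4.67198086  1.43165492] share [-0.00304101 -0.03893317  0.01193046]
```

Next I press it flat, rise, and back off.

Call:
drive_tool(
  series=[
    [[0,0,0.012,0,0,0],[0,0,0.012,0,0,0],[0,0,0.01,0,0,0],[0,0,0,0,0,0]],
  ],
)

```text
clock: 29.08
tcp_pos: [0.5319, 0.156, 0.0967]
orientation: [0.001, 0.584, 0.812, 0.001]
wrist_force: [-5.3, -1.3, 15.8]
finger_gap: 0.0
grip_force: 7.8
```

Call:
drive_tool(
  series=[
    [[0,0,-0.2,0,0,0],[0,0,-0.4,0,0,0],[0,0,-0.4,0,0,0],[0,0,-0.2,0,0,0],[0.4,-0.1,0,0,0,0],[0.4,-0.1,0,0,0,0],[0.4,-0.1,0,0,0,0],[0.4,-0.1,0,0,0,0],[0.4,-0.1,0,0,0,0],[0,0,0,0,0,0],[0,0,0,0,0,0]],
  ],
)

```text
clock: 30.45
tcp_pos: [0.3983, 0.3642, 0.2383]
orientation: [0.0, 0.584, 0.812, -0.0]
wrist_force: [0.8, 0.3, -0.2]
finger_gap: 0.0002
grip_force: 0.0
```

```bash
python3 - <<'E'
from h import *
a=viewer.read_camera('side')[90:230,230:400]
im=np.zeros((400,800,3),np.uint8);im[:,:480]=cv2.resize(a,(480,400));im[:200,480:]=cv2.resize(viewer.read_camera('top')[130:270,150:374],(320,200));im[200:,480:]=cv2.resize(viewer.read_camera('wrist'),(320,200));save('s7',im)
E
```

```text
(no output)
```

View pics/s7.png

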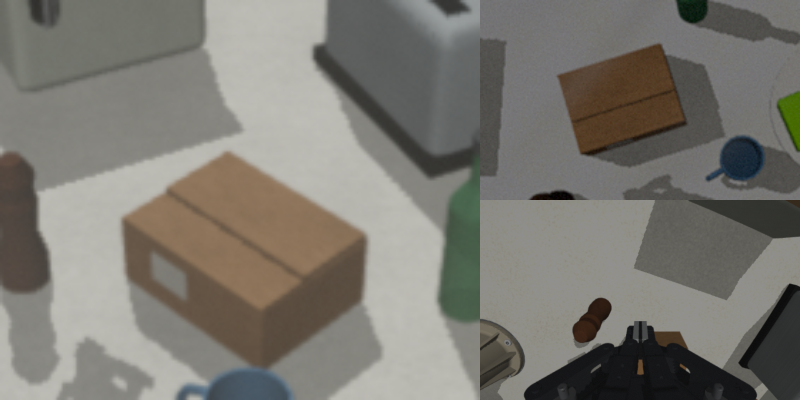

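The carton is fully shut and flat, with the wide flap's edge over the narrow one along s7 (170,190)–(300,275). The pepper mill, mug and oil bottle have not moved, so I hand in.

```bash
python3 -c "
from h import *
print(order.hand_in())"
```

```text
the job is handed in; nothing more can be done
None
```

The cup is upright in the carton beside the jar, all four flaps are folded flat in the required order, and I handed the job in at about 30.6 s; the hand-in returned no verdict.

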